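# Mesh the grinding rotor with the grain mill's sprung drive and hold it down

## Robot

A 6-joint arm with a two-finger parallel gripper is mounted at the origin on the work surface. World frame = base frame: x ahead of the robot, y to its left, z up, the work surface at z = 0. Lengths are in m, angles in rad, forces in N, time in s.
With the tool pointing down it reaches from about 0.35 to 0.975 m from the base axis. Payload 4.9 kg.
Tool frame: the origin (TCP) lies at the very end of the fingers, on their centre line; the grasp point (between the pads) lies 19 mm behind it (manip.hold_point_z is the distance from the TCP to the grasp point, in m); z points along the fingers, x is the direction in which the jaws open and shut, and the axes are right-handed (so a half turn about z gives the same grasp; the last joint's range is limited). The gripper opens to 85 mm and grips with 20 to 120 N. Pads are 22 mm wide; open, the fingers measure 114 mm over their backs; the gripper's body (76 mm by 85 mm) begins 54 mm behind the grasp point. The pads swing forward as they close: fully open they stand 13 mm farther back than shut.
Start: joints at [1.139, 0.053, 1.613, -0, 1.476, -0.119], TCP at [0.192, 0.595, 0.231] pointing down, gripper open.
Joint ranges: [-3.01, 3.01], [-1.01, 2.22], [0.06, 2.58], [-1.02, 4.17], [0.09, 2.62], [-3.14, 3.14]. Speed limits (rad/s): [2.57, 2.57, 3.14, 3.14, 3.14, 3.14].

## Interface

Orientations are given as a unit quaternion [w, x, y, z].
In Python, from plant import manip gives the robot as it stands.
- The arm moves only by the shell command python3 -m handwheel 'ROWS' [OPENING]. ROWS is JSON, a list of rows, each an object of numbers: "dx", "dy", "dz": the shift along the tool's x, y, z in m; "ax", "ay", "az": the turn, a rotation vector about the tool's x, y, z in rad. In form: [{"dx": .., "dy": .., "dz": .., "ax": .., "ay": .., "az": ..}, ...]. A call has 1 to 5 rows; each row is the pose to reach, as a shift and turn from the pose commanded when the call began, along the tool's axes at that moment; what a row does not reach only later rows make up. A row lasts 1/8 s, in which the tool goes at most 62.5 mm and 10.7 degrees, less where a joint would pass 70% of its speed; a pose out of reach is approached as far as the arm can. A call with a gripper value outside its range is refused whole. OPENING is the closure in counts, from 0 (fully open) to 255 (shut), set as the call begins (- or left out, the last holds). The fingers move at their own pace and stop on an object; the grip force is fixed at half the most. Time passes only in rows, so rows that repeat a pose let the fingers close. It gives the time, the measured TCP pose, the force and the opening at its end, in the units of the state.
- manip.state(): the state, without advancing time (a new reading comes with each control period).
- manip.grab_frame(name): name is "scene" or "top"; returns a dict with "image" (400x640x3 uint8, blue, green, red), "z_map" (400x640 float32, m along the optical axis (not along the pixel's ray), 0 where there is no reading), "K" (3x3 intrinsics, pixels), "xyz" and "rotation" of the camera in the world. Camera axes: x right, y up, looking along -z (the intrinsics and any distortion apply to the point x, -y, -z); pixel columns grow to the right and rows downward; lengths in m; the calibration is good to about 2 mm. A picture is of the moment at which its call begins.
- manip.job_done(): hands the job in, once; it reports no verdict.
The state is a dict: "time": time; "joint_pos": joint angles; "joint_vel": joint speeds; "joint_efforts": joint torques, N m; "tool_pos": TCP position; "tool_rot": TCP orientation; "contact_force": force on the tool from outside, world axes, zero at the start; "ft_torque": the same for the moment, N m; "gripper_width": opening from 0.0 (shut) to 1.0 (fully open).
Only numpy, scipy, OpenCV 4.12 (cv2) and the standard library are available. Lean on these libraries where they do the work, as an engineer would, in place of code of your own. Each camera call takes 0.05 s, during which the arm holds its last target.

## Task

At the grain counter, take the grinding rotor with the square grip out of its stand, turn it until its cross-shaped foot meshes with the cross slots of the mill's drive, and slide it fully home. Then press it down against the drive's spring, to the stop or nearly, and finish while still gripping it and holding it pressed down. Leave the rotor with the round knob and the other things on the counter where they are.

Things in the scene. Friction and masses are not known exactly. Their poses are not given: they have to be found in the camera images.
- rotor: grinding rotor, bare steel, about 0.3 kg, upright, its foot hanging in a ring stand. Origin: centre of the underside of its disc; z up. The disc, 68 mm across and 12 mm thick, lies above the origin; four low ribs (2 mm high) on it run along the rotor's x and y, in line with the foot's wings
- rotor_grip (a point): centre of the top of the rotor's square grip, 57 mm above its origin: 24 x 24 mm, 45 mm tall (down to the disc), faces square to the rotor's x and y
- rotor_foot (a point): middle of the lowest edges of the rotor's foot, 26 mm below its origin: a cross of two wings along the rotor's x and y, each 38 mm long and 9 mm thick, the last 4.5 mm tapering to a V edge; the same after every quarter turn
- hub_top (a point): centre of the top of the mill's drive hub, a 52 mm square steel block, 114 mm above the counter; z up. Two through slots 11.5 mm wide, 28 mm deep cross here, along the point's x and y and parallel to the hub's sides: any quarter turn meshes. Fully home, the rotor's origin lies here. The hub's angle varies; it turns only against a 0.12 N m drag
- drive (a joint): how far the hub and its sprung drive are pressed straight down, m: 0 up, 0.010 at the stop. The hub carries the rotor's weight without sinking; pressing to the stop takes about 13 N more, beginning at about 5 N
- mill: bench grain mill with its hopper off, fixed to the counter: housing 180 x 170 mm, 70 mm high, motor hump (110 mm high, reaching 170 mm from the centre) on its +x side, discharge chute on its -x side; the catch ring round the hub is 144 mm across and 98 mm high. Origin: under its centre, below the drive; z up
- stand: fixed white ring stand that carries the grinding rotor: 74 mm across (100 mm base flange), 34 mm high, open bore 56 mm. Origin: centre of its underside; it may be on either side of the mill
- knob_rotor: another rotor, not wanted, in a like stand on the other side of the mill: steel disc 82 mm across with a round knob 34 mm across on a thin neck. Origin: centre of the disc's underside
- scoop: small aluminium scoop 90 x 60 x 32 mm with a wooden handle 90 mm long towards its -x, to be left alone. Origin: under the centre of the pan
- brush: hand brush lying on the counter, to be left alone. Origin: on its underside, bristles towards +x
- burr_ring: flat steel ring 68 mm across, 10 mm high, to be left alone. Origin: centre of its underside
- dish: white ceramic dish 110 mm across, 35 mm high, to be left alone. Origin: centre of its underside
Things that resemble listed ones, but are neither listed nor needed, are in the scene too. What is shaped like the rotor but yellow is not meant.

How it is judged:
On the way, in this order (a step that is already met when the one before it is completed fails the run):
1. the rotor with the square grip is lifted clear of its stand in the fingers (z of rotor in the frame of stand above 0.065 m and contact force between the fingers and rotor above 1 N), for 0.1 s.
2. its foot is meshed and fully home in the drive hub (z of rotor in the frame of hub_top between -0.005 and 0.003 m and horizontal distance between rotor and hub_top below 0.004 m and angle between rotor's own z axis and vertical below 0.07 rad), for 0.1 s.
At the end, for the whole second after the job is handed in: the rotor's foot is home in the hub (disc underside within 3 mm of the hub's top, centred within 4 mm, upright within 4 degrees), the sprung drive is held at least 6 of its 10 mm down, and the fingers still hold the rotor (more than 2 N) (all of step 2 and value of joint drive above 0.006 m and contact force between the fingers and rotor above 2 N); the arm keeps its last pose, push and grip.
It fails at once if the rotor with the round knob or another thing on the counter is moved by more than 30 mm (the round-knobbed one by more than 15 mm) (distance of knob_rotor from where it was at the start of the episode above 0.015 m or distance of any of scoop, brush, burr_ring, dish from where it was at the start of the episode above 0.03 m).
It also fails if it takes over 42 s, if anything falls off the work surface, if the arm or the gripper's body presses on something with over 40 N, if the wrist force passes 120 N, or if a joint passes its speed limit or range.

## Working session

There is one attempt and no reset: what is moved stays moved. The work goes in short steps, Python scripts to look and compute and a shell command to move; the robot and the scene stay as the last step left them, time stands still between calls to the robot, and variables do not carry over. Pictures are saved under pics/ and viewed, and the job is handed in when it is done.

```bash
ls; mkdir -p pics; cat > h.py <<'E'
import numpy as np,cv2,sys
sys.path.insert(0,'.')
from plant import manip
def grab(n):
    f=manip.grab_frame(n); np.savez('last_%s.npz'%n,**{k:np.array(v) for k,v in f.items()}); return f
def load(n): return dict(np.load('last_%s.npz'%n))
def ray(f,u,v):
    K=np.array(f['K']); R=np.array(f['rotation'])
    d=np.array([(u-K[0,2])/K[0,0],-(v-K[1,2])/K[1,1],-1.0])
    return np.array(f['xyz']),R@d
def onplane(f,u,v,z):
    o,d=ray(f,u,v); return o+d*(z-o[2])/d[2]
def cloud(f):
    K=f['K'];R=f['rotation'];Z=f['z_map'];v,u=np.mgrid[:Z.shape[0],:Z.shape[1]]
    d=np.stack([(u-K[0,2])/K[0,0]*Z,-(v-K[1,2])/K[1,1]*Z,-Z],-1)
    P=d@np.array(R).T+np.array(f['xyz']); P[Z==0]=np.nan; return P
E
python3 - <<'E'
from h import *
for n in('scene','top'):
    f=grab(n); cv2.imwrite('pics/%s0.png'%n,f['image']); print(n,f['K'],f['xyz'],f['rotation'],[k for k in f],np.shape(f['rotation']))
print(manip.state())
E
```

```text
pics
scene [[442.75889251   0.         318.30606808]
 [  0.         442.75889251 202.39657076]
 [  0.           0.           1.        ]] [ 1.40639316 -0.18579828  0.97043126] [0.69898284 0.29615676 0.26074561 0.59642761] ['image', 'z_map', 'K', 'xyz', 'rotation'] (4,)
top [[486.38721705   0.         314.64859701]
 [  0.         486.38721705 193.34832489]
 [  0.           0.           1.        ]] [ 0.25682691 -0.05820056  1.33946916] [-0.69913109 -0.07040063  0.0696946   0.70809754] ['image', 'z_map', 'K', 'xyz', 'rotation'] (4,)
{'time': 0.1, 'joint_pos': array([ 1.13896601e+00,  5.33165076e-02,  1.61415589e+00, -1.47668540e-05,
        1.47600329e+00, -1.18993694e-01]), 'joint_vel': array([-0.00014945, -0.00252472, -0.00301736,  0.00069594,  0.001058  ,
       -0.00154068]), 'joint_efforts': array([ 1.30701974e-04, -3.94907963e+01, -3.71361208e+01, -1.19750493e-04,
        3.96990072e-03, -1.27316602e-05]), 'tool_pos': array([0.19211104, 0.59414884, 0.23017053]), 'tool_rot': array([ 4.66029299e-04,  8.08627329e-01,  5.88320454e-01, -8.18120729e-04]), 'contact_force': array([-0.25954384, -0.7297563 , -0.64368495]), 'ft_torque': array([ 0.05206819, -0.02366609, -0.01417117]), 'gripper_width': 1.0017246753578415}
```

```bash
sed -i "s/^def ray/from scipy.spatial.transform import Rotation as Rt\ndef q2R(q): return Rt.from_quat([q[1],q[2],q[3],q[0]]).as_matrix()\ndef ray/; s/R=np.array(f\['rotation'\])/R=q2R(f['rotation'])/; s/R=f\['rotation'\];/R=q2R(f['rotation']);/" h.py; python3 -c "
from h import *
for n in ('top','scene'):
    P=cloud(load(n)); print(np.nanpercentile(P[...,2],[1,20,50,99]))"
```

```text
[-0.76165813 -0.1052701  -0.0007668   0.51887963]
[-0.75549639 -0.15651496 -0.00228098  0.38253125]
```

View pics/top0.png

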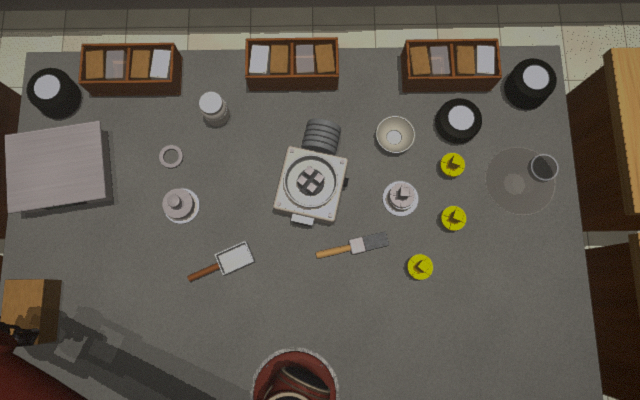

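View pics/scene0.png

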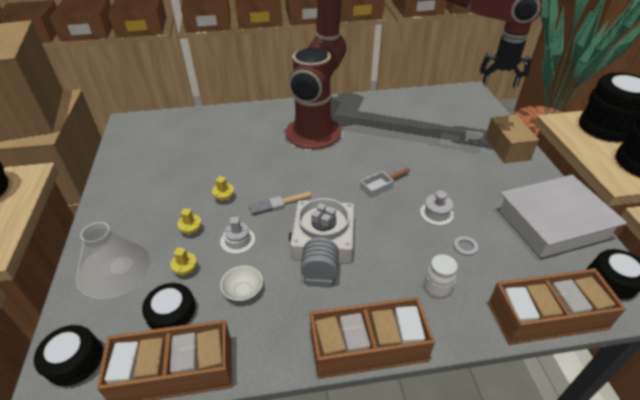

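The top view has the mill hub at about (311,181), the square-grip rotor in its white stand at (402,197), and the round-knob rotor at (180,205). The yellow rotors are decoys. Next I'll zoom in.

```bash
python3 - <<'E'
from h import *
f=load('top');im=f['image']
def crop(im,u,v,r,s): return cv2.resize(im[v-r:v+r,u-r:u+r],None,fx=s,fy=s,interpolation=cv2.INTER_CUBIC)
a=crop(im,402,197,25,8);b=crop(im,311,181,25,8)
f2=load('scene');c=crop(f2['image'],236,233,25,8);d=crop(f2['image'],323,216,25,8)
out=np.vstack([np.hstack([a,b]),np.hstack([c,d])]); cv2.imwrite('pics/crop.png',cv2.resize(out,(600,600)))
for n,r in(('top',(402,197,16)),('top',(311,181,16)),('scene',(236,233,16))):
    P=cloud(load(n)); u,v,k=r; print(n); print(np.round(P[v-k:v+k+1:4,u-k:u+k+1:4,2]*1000).astype(int))
print(onplane(f,402,197,.09),onplane(f,311,181,.114))
E
```

```text
top
[[-3  2 -4  3  1 -4 -3 -3  0]
 [-4  4 44 43 47 42  3  1 -2]
 [ 4  2 47 41 93 86 41 10  4]
 [ 2 48 46 56 92 90 51 34  2]
 [ 2 43 48 61 72 78 45 34 -3]
 [ 4 32 46 48 46 47 40 32 -1]
 [ 3 14 28 48 46 49 35  5 -2]
 [-3  4  5 21 34 27  2  7 -4]
 [-4 -2  1  6  6  3  2  4  6]]
top
[[ 72  71  68  71  68  73  69  67  76]
 [ 69  66  68 115 114  68  68  68  71]
 [ 63  67  83 115 111  83 108  65  71]
 [ 68 113 113  84  84 116 113 114  68]
 [ 70 119 113  83  85  96 112  82  71]
 [ 73  81 102  82 111  87  85  83  72]
 [ 70  75  82 108 111 107  83  65  68]
 [ 73  68  70  83  90  81  70  70  72]
 [ 67  65  68  74  65  74  69  73  69]]
scene
[[ 2 -1  0 89 88 -5 -3 -1 -5]
 [-2 -2 -6 88 90 -1 -3  0 -4]
 [-6 -1 -2 80 78 61 46  3 -2]
 [-2 -3 44 61 61 52 48 44 -1]
 [ 0 31 44 46 44 44 41 36 -1]
 [-2 29 42 43 45 41 37 26 -2]
 [-1  3 29 31 36 31 19 12  1]
 [-4  2 13 18 19 17  9  2  1]
 [ 0  0  1  1  4  0  0  6  1]]
[ 0.49539051 -0.28684311  0.09      ] [ 0.53592449 -0.04951183  0.114     ]
```

View pics/crop.png

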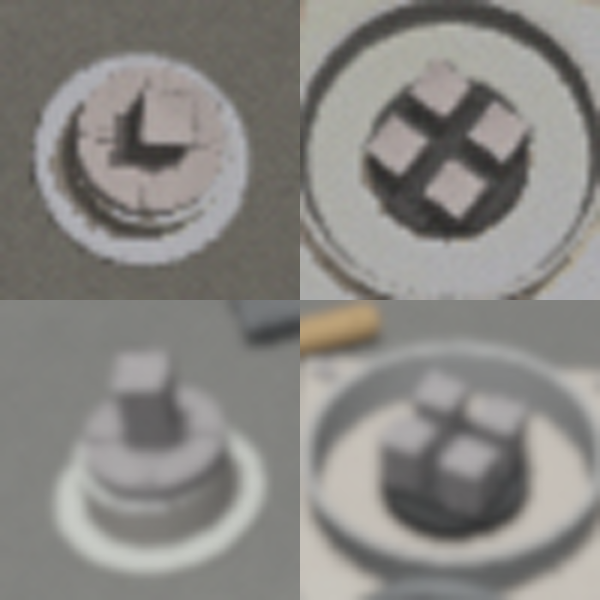

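```bash
cat > meas.py <<'E'
from h import *
def proj(f,m,z):
    v,u=np.nonzero(m); return np.array([onplane(f,a,b,z)[:2] for a,b in zip(u,v)])
def hub(n,z=.114,c0=(.536,-.05)):
    f=load(n);P=cloud(f);g=cv2.cvtColor(f['image'],cv2.COLOR_BGR2GRAY)
    m=(abs(P[...,2]-z)<.012)&(np.hypot(P[...,0]-c0[0],P[...,1]-c0[1])<.045)
    t,_=cv2.threshold(g[m].reshape(-1,1),0,255,cv2.THRESH_OTSU)
    m2=m&(g>t-8) if n=='top' else m
    nl,lab,st,ce=cv2.connectedComponentsWithStats(m2.astype(np.uint8),connectivity=4)
    C=[]
    for i in range(1,nl):
        if st[i,4]>15: C.append(onplane(f,*ce[i],z)[:2])
    print(n,'thr',t,[(np.round(c,4)) for c in C],st[1:,4])
    Q=proj(f,m2,z); r=cv2.minAreaRect((Q*1000).astype(np.float32)); print(' rect',r,'mean',Q.mean(0))
    if len(C)==4:
        C=np.array(C); d=C-C.mean(0); a=np.arctan2(d[:,1],d[:,0]); ph=np.angle(np.mean(np.exp(4j*a)*np.hypot(*d.T)))/4
        print(' hub c',C.mean(0),'r',np.hypot(*d.T),'diag ang',np.degrees(ph),'slot ang mod90',np.degrees(ph+np.pi/4)%90)
def grip(n,z=.091,c0=(.495,-.287)):
    f=load(n);P=cloud(f)
    m=(P[...,2]>z-.008)&(P[...,2]<z+.012)&(np.hypot(P[...,0]-c0[0],P[...,1]-c0[1])<.05)
    Q=proj(f,m,z); r=cv2.minAreaRect((Q*1000).astype(np.float32)); print(n,'grip rect',r,'mean',Q.mean(0),len(Q))
def stand(n,z=.034,c0=(.49,-.285)):
    pass
if __name__=='__main__':
    for n in('top','scene'): hub(n);grip(n)
E
python3 meas.py
```

```text
top thr 123.0 [array([ 0.5651, -0.0447]), array([ 0.5455, -0.0695]), array([ 0.5399, -0.0251]), array([ 0.5204, -0.0504])] [53 54 56 54]
 rect ((542.6011962890625, -47.31557083129883), (51.12196731567383, 50.798805236816406), 52.99821090698242) mean [ 0.54259573 -0.04726117]
 hub c [ 0.54272001 -0.04745483] r [0.02249856 0.02227395 0.0225432  0.02251685] diag ang 7.25690843235605 slot ang mod90 52.25690843235605
top grip rect ((509.71075439453125, -293.9211730957031), (23.58242416381836, 24.345314025878906), 87.30220031738281) mean [ 0.50963929 -0.29351364] 88
scene thr 136.0 [array([ 0.533 , -0.0535]), array([ 0.553 , -0.0285]), array([ 0.5583, -0.0723]), array([ 0.5755, -0.0474])] [54 55 62 53  1]
 rect ((555.9083251953125, -50.44175720214844), (55.580684661865234, 60.62825012207031), 52.098899841308594) mean [ 0.55510358 -0.05107891]
 hub c [ 0.5549647  -0.05042596] r [0.02219936 0.0219738  0.02210885 0.02080543] diag ang 7.518585992604178 slot ang mod90 52.51858599260418
scene grip rect ((523.3201904296875, -295.5555725097656), (25.126245498657227, 27.031471252441406), 80.58861541748047) mean [ 0.52162447 -0.29553388] 63
```

```bash
python3 - <<'E'
from meas import *
f=load('scene');P=cloud(f);g=cv2.cvtColor(f['image'],cv2.COLOR_BGR2GRAY)
print(g[205:232,308:340:1])
print(g[215:236,226:244])
np.set_printoptions(linewidth=200)
print((P[205:232,308:340,2]*1000).round().astype(int))
E
```

```text
[[121 120 121 122 124 126 127 128 132 144 159 167 170 170 169 166 158 145
  135 133 134 133 131 131 131 130 129 129 128 127 127 129]
 [118 119 120 123 125 127 129 132 136 150 163 169 170 171 170 166 154 141
  140 146 145 141 140 139 135 131 131 129 128 127 127 126]
 [117 120 122 126 131 137 142 144 144 148 155 160 164 167 165 157 140 134
  151 165 164 158 157 155 148 142 138 135 129 127 125 125]
 [119 121 130 139 148 158 166 166 155 137 130 136 145 151 153 141 122 132
  161 175 174 169 168 166 163 160 153 142 132 129 127 125]
 [124 135 149 163 171 178 181 178 165 135 115 112 117 124 125 113 104 126
  159 174 175 171 171 170 169 167 160 148 140 140 136 129]
 [143 158 172 182 185 184 181 178 168 146 126 113 105 102 100  93  92 114
  142 160 166 169 170 170 170 164 154 144 153 161 156 142]
 [167 180 186 188 185 179 175 172 169 161 150 133 116 102  94  86  85  94
  114 134 148 157 162 166 166 156 139 140 164 179 176 162]
 [183 189 189 185 179 175 171 171 171 169 163 149 127 105  94  88  87  90
   97 110 120 130 143 151 153 142 124 137 169 186 187 179]
 [191 192 186 179 174 171 170 171 17
[... 21815 characters left out ...]
94                   95                   94                   97                   66                   67                   68                   67
                    67                   69                   64                   67                   67                   70                   66                   69                   67
                    64                   67                   65                   68                   72                   70                   65                   67                   66
                    95                   94                   95                   92                   94]]<stdin>:6: RuntimeWarning: invalid value encountered in cast
```

```bash
cat > m2.py <<'E'
from meas import *
def hub2(thr=140,z=.114,c0=(.543,-.048)):
    f=load('scene');P=cloud(f);g=cv2.cvtColor(f['image'],cv2.COLOR_BGR2GRAY)
    m=(P[...,2]>.1)&(P[...,2]<.125)&(np.hypot(P[...,0]-c0[0],P[...,1]-c0[1])<.05)
    m=cv2.dilate(m.astype(np.uint8),np.ones((3,3)))>0
    m&=(g>thr)&(P[...,2]>.09)
    n,l,st,ce=cv2.connectedComponentsWithStats(m.astype(np.uint8),connectivity=4)
    C=np.array([onplane(f,*ce[i],z)[:2] for i in range(1,n) if st[i,4]>15]);print(st[1:,4]);print(C.round(4),C.mean(0))
    Q=proj(f,m,z);print(cv2.minAreaRect((Q*1000).astype(np.float32)))
def grip2(thr=140,z=.091,c0=(.5097,-.294)):
    f=load('scene');P=cloud(f);g=cv2.cvtColor(f['image'],cv2.COLOR_BGR2GRAY)
    m=(P[...,2]>.075)&(P[...,2]<.12)&(np.hypot(P[...,0]-c0[0],P[...,1]-c0[1])<.05)&(g>thr)
    Q=proj(f,m,z);print('grip',cv2.minAreaRect((Q*1000).astype(np.float32)),Q.mean(0),len(Q))
if __name__=='__main__':
    hub2();grip2()
    # disc centre / stand flange from top
    for n in('top','scene'):
        f=load(n);P=cloud(f);g=f['image'].astype(int)
        m=(abs(P[...,2]-.046)<.006)&(np.hypot(P[...,0]-.5,P[...,1]+.29)<.06)
        Q=proj(f,m,.046);h=cv2.convexHull((Q*1000).astype(np.float32));print(n,'disc',cv2.minEnclosingCircle(h))
        m=(g.min(2)>165)&(P[...,2]<.012)&(np.hypot(P[...,0]-.5,P[...,1]+.29)<.08)
        Q=proj(f,m,.005);h=cv2.convexHull((Q*1000).astype(np.float32));print(n,'flange',cv2.minEnclosingCircle(h),len(Q),cv2.fitEllipse(h))
E
python3 m2.py
```

```text
[34 34 39 35]
[[ 0.5283 -0.0528]
 [ 0.5484 -0.0272]
 [ 0.5536 -0.073 ]
 [ 0.5723 -0.0471]] [ 0.55067153 -0.05002638]
((554.8930053710938, -52.559669494628906), (51.2989501953125, 61.17502975463867), 51.50112533569336)
grip ((519.3695068359375, -296.0342102050781), (22.88887596130371, 19.397655487060547), 80.60277557373047) [ 0.51917596 -0.29618928] 49
top disc ((509.7588806152344, -293.4325866699219), 34.27141571044922)
top flange ((509.3912658691406, -297.1976013183594), 47.95235061645508) 193 ((509.4783630371094, -297.1934814453125), (92.43502807617188, 94.89883422851562), 29.590373992919922)
scene disc ((521.2781982421875, -293.7463684082031), 35.34360885620117)
scene flange ((516.6077270507812, -299.1097412109375), 49.85824203491211) 198 ((516.9165649414062, -299.022216796875), (96.3093490600586, 98.9708251953125), 177.05416870117188)
```

```bash
python3 - <<'E'
from meas import *
for n in('top','scene'):
    f=load(n);im=f['image'].astype(int);P=cloud(f)
    m=(im[...,2]>im[...,0]*1.6)&(im[...,2]>60)&(abs(P[...,2])<.03)&(np.hypot(P[...,0],P[...,1])<.25)
    Q=P[m][:,:2]; h=cv2.convexHull((Q*1000).astype(np.float32)); print(n,len(Q),cv2.minEnclosingCircle(h),cv2.fitEllipse(h), Q.min(0),Q.max(0), np.median(P[m][:,2]))
f=load('scene');a=cv2.resize(f['image'][90:170,260:370],None,fx=5,fy=5)
f=load('top');b=cv2.resize(f['image'][330:400,230:360],None,fx=4,fy=4)
cv2.imwrite('pics/bs.png',a);cv2.imwrite('pics/bt.png',b)
E
```

```text
top 1126 ((-0.13382673263549805, 0.2113800048828125), 105.65081024169922) ((-2.497608184814453, 0.36330747604370117), (210.18588256835938, 210.8399658203125), 113.8467788696289) [-0.01615327 -0.10474235] [0.10335236 0.10512941] 0.011482696495438316
scene 677 ((10.943426132202148, 0.04074513912200928), 106.05938720703125) ((7.798835754394531, -0.8123683929443359), (204.2149200439453, 211.7601776123047), 56.127445220947266) [-0.06892764 -0.10491932] [0.11281114 0.10339737] 0.009615581565955766
```

View pics/bs.png

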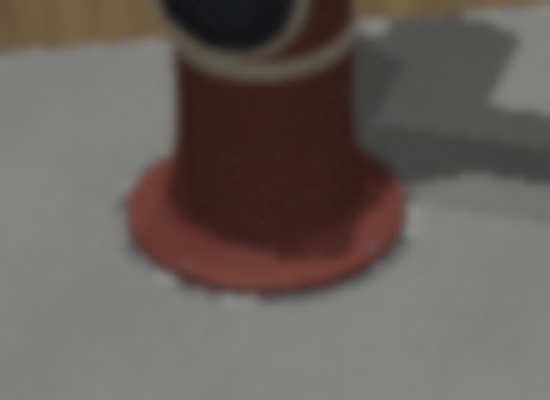

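View pics/bt.png

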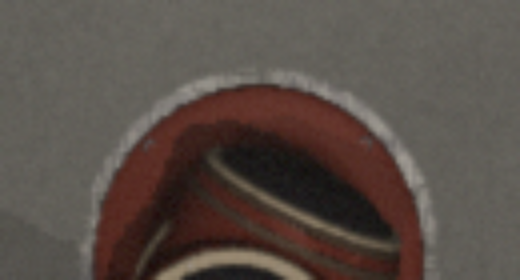

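```bash
cat > go.py <<'E'
from h import *
x,y,z,yaw=map(float,sys.argv[1:5])
s=manip.state();R=q2R(s['tool_rot']);p=s['tool_pos']
cy=np.degrees(np.arctan2(R[1,0],R[0,0]))
# target rotation: pointing down with tool x at yaw
a=np.radians(yaw);T=np.array([[np.cos(a),np.sin(a),0],[np.sin(a),-np.cos(a),0],[0,0,-1]])
print('t',s['time'],'p',p.round(4),'yaw %.2f'%cy,'tilt %.2f'%np.degrees(np.arccos(-R[2,2])),'F',s['contact_force'].round(2),'w %.3f'%s['gripper_width'],'q6 %.2f'%s['joint_pos'][5])
print('d',(R.T@(np.array([x,y,z])-p)).round(4),'rv',Rt.from_matrix(R.T@T).as_rotvec().round(4))
E
python3 go.py .45 .28 .25 45
```

```text
t 0.1 p [0.1921 0.5941 0.2302] yaw 72.08 tilt 0.11 F [-0.26 -0.73 -0.64] w 1.002 q6 -0.12
d [-0.2196  0.342  -0.0195] rv [2.000e-04 1.900e-03 4.726e-01]
```

```bash
python3 -m handwheel '[{"dx":-0.03,"dy":0.047,"dz":-0.005,"az":0.09},{"dx":-0.064,"dy":0.1,"dz":-0.01,"az":0.2},{"dx":-0.098,"dy":0.152,"dz":-0.015,"az":0.3},{"dx":-0.13,"dy":0.205,"dz":-0.02,"az":0.4},{"dx":-0.163,"dy":0.255,"dz":-0.02,"az":0.5}]'; python3 go.py .53 -.05 .25 10
```

```text
t 0.1 p [0.1921 0.5941 0.2302] yaw 72.08 tilt 0.11 F [-0.26 -0.73 -0.64] w 1.002 q6 -0.12
d [-0.5089  0.5197 -0.019 ] rv [8.0000e-04 1.8000e-03 1.0834e+00]invalid input at $[0]: expected keys dx, dy, dz, ax, ay, az
```

All six keys are required in each row.

```bash
python3 -m handwheel '[{"dx":-0.03,"dy":0.047,"dz":-0.005,"ax":0,"ay":0,"az":0.09},{"dx":-0.064,"dy":0.1,"dz":-0.01,"ax":0,"ay":0,"az":0.2},{"dx":-0.098,"dy":0.152,"dz":-0.015,"ax":0,"ay":0,"az":0.3},{"dx":-0.13,"dy":0.205,"dz":-0.02,"ax":0,"ay":0,"az":0.4},{"dx":-0.163,"dy":0.255,"dz":-0.02,"ax":0,"ay":0,"az":0.5}]'; echo; python3 go.py .53 -.05 .25 10
```

```text
time: 0.72
tool_pos: [0.3858, 0.3594, 0.2515]
tool_rot: [-0.0, 0.93, 0.368, 0.0]
contact_force: [1.1, 0.4, -0.3]
gripper_width: 1.001

t 0.725 p [0.3858 0.3594 0.2515] yaw 43.24 tilt 0.04 F [ 1.09  0.42 -0.33] w 1.001 q6 -0.15
d [-0.1755  0.397   0.0015] rv [ 0.     -0.0007  0.5802]
```

```bash
python3 -m handwheel '[{"dx":-0.025,"dy":0.055,"dz":0,"ax":0,"ay":0,"az":0.12},{"dx":-0.049,"dy":0.11,"dz":0,"ax":0,"ay":0,"az":0.24},{"dx":-0.073,"dy":0.165,"dz":0,"ax":0,"ay":0,"az":0.36},{"dx":-0.097,"dy":0.22,"dz":0,"ax":0,"ay":0,"az":0.48},{"dx":-0.12,"dy":0.275,"dz":0,"ax":0,"ay":0,"az":0.58}]'; echo; python3 go.py .5097 -.2937 .2 -3
```

```text
time: 1.35
tool_pos: [0.4868, 0.077, 0.251]
tool_rot: [-0.0, 0.996, 0.087, -0.0]
contact_force: [1.6, 0.4, 0.1]
gripper_width: 1.0

t 1.35 p [0.4868 0.077  0.251 ] yaw 10.00 tilt 0.01 F [1.61 0.43 0.1 ] w 1.000 q6 -0.17
d [-0.0418  0.369   0.0509] rv [-1.000e-04  1.000e-04  2.269e-01]
```

```bash
python3 go.py .5097 -.2937 .2 -3
```

```text
t 1.35 p [0.4868 0.077  0.251 ] yaw 10.00 tilt 0.01 F [1.61 0.43 0.1 ] w 1.000 q6 -0.17
d [-0.0418  0.369   0.0509] rv [-1.000e-04  1.000e-04  2.269e-01]
```

```bash
python3 -m handwheel '[{"dx":-0.006,"dy":0.055,"dz":0,"ax":0,"ay":0,"az":0.05},{"dx":-0.014,"dy":0.115,"dz":0,"ax":0,"ay":0,"az":0.1},{"dx":-0.02,"dy":0.175,"dz":0,"ax":0,"ay":0,"az":0.15},{"dx":-0.027,"dy":0.235,"dz":0,"ax":0,"ay":0,"az":0.2},{"dx":-0.033,"dy":0.295,"dz":0,"ax":0,"ay":0,"az":0.22}]'; echo; python3 go.py .5097 -.2937 .15 -3
```

```text
time: 1.98
tool_pos: [0.506, -0.2192, 0.2509]
tool_rot: [-0.0, 1.0, -0.022, -0.0]
contact_force: [0.4, 0.7, 0.8]
gripper_width: 1.0

t 1.975 p [ 0.506  -0.2192  0.2509] yaw -2.47 tilt 0.03 F [0.38 0.67 0.78] w 1.000 q6 -0.50
d [0.0069 0.0743 0.1008] rv [-0.0004  0.0003  0.0092]
```

```bash
python3 -m handwheel '[{"dx":0.003,"dy":0.03,"dz":0.03,"ax":0,"ay":0,"az":0.009},{"dx":0.006,"dy":0.06,"dz":0.06,"ax":0,"ay":0,"az":0.009},{"dx":0.007,"dy":0.074,"dz":0.1,"ax":0,"ay":0,"az":0.009},{"dx":0.007,"dy":0.074,"dz":0.1,"ax":0,"ay":0,"az":0.009}]'; echo; python3 go.py .5097 -.2937 .055 -3; python3 - <<'E'
from h import *
for n,(u,v) in(('scene',(236,215)),('top',(402,195))):
    f=grab(n); cv2.imwrite('pics/a_%s.png'%n,cv2.resize(f['image'][v-50:v+50,u-65:u+65],None,fx=6,fy=6,interpolation=cv2.INTER_CUBIC))
E
```

```text
time: 2.48
tool_pos: [0.5077, -0.2905, 0.1465]
tool_rot: [-0.003, 1.0, -0.026, -0.004]
contact_force: [-0.0, 0.1, 0.2]
gripper_width: 1.001

t 2.475 p [ 0.5077 -0.2905  0.1465] yaw -3.01 tilt 0.53 F [-0.01  0.14  0.18] w 1.001 q6 -0.59
d [0.0029 0.0036 0.0915] rv [-0.0052  0.0076 -0.0002]
```

View pics/a_scene.png

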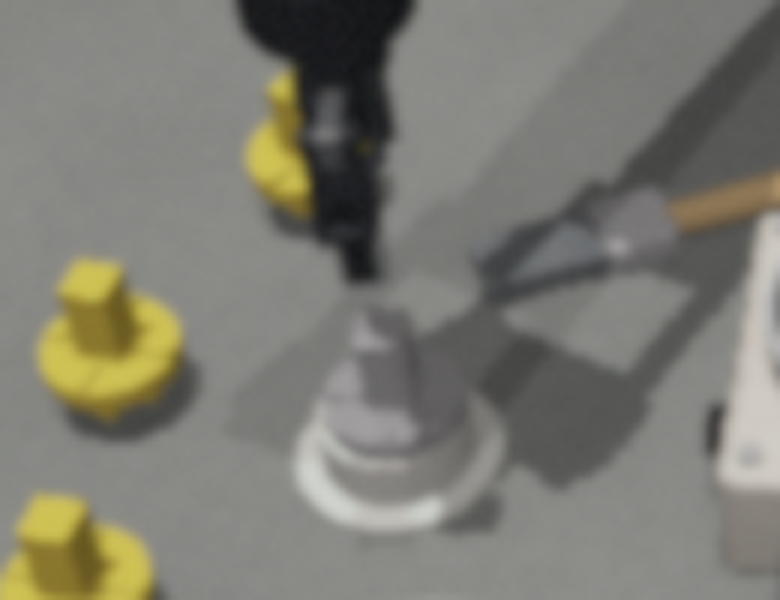

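View pics/a_top.png

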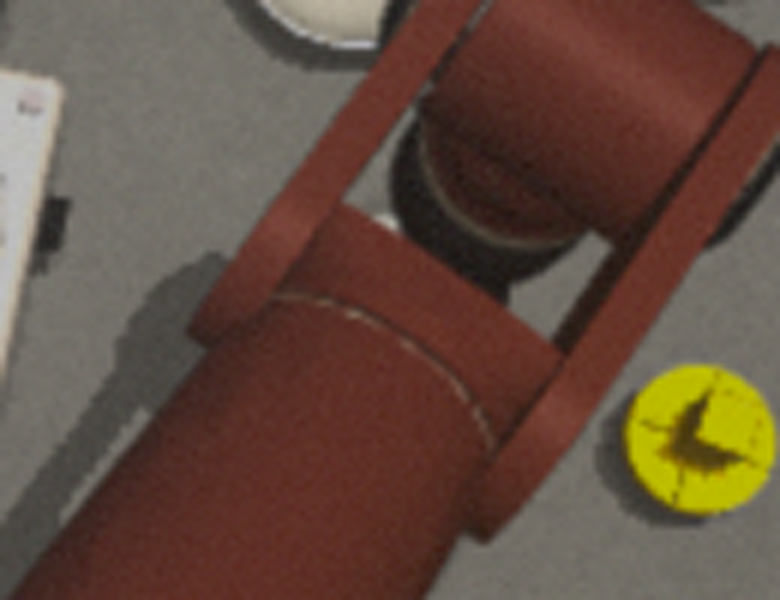

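```bash
python3 go.py .5097 -.2937 .055 -3; python3 -m handwheel '[{"dx":0,"dy":0,"dz":0.03,"ax":0,"ay":0,"az":0},{"dx":0,"dy":0,"dz":0.06,"ax":0,"ay":0,"az":0},{"dx":0,"dy":0,"dz":0.085,"ax":0,"ay":0,"az":0},{"dx":0,"dy":0,"dz":0.095,"ax":0,"ay":0,"az":0},{"dx":0,"dy":0,"dz":0.095,"ax":0,"ay":0,"az":0}]'; echo; python3 go.py .5097 -.2937 .055 -3
```

```text
t 2.575 p [ 0.5103 -0.2912  0.1515] yaw -2.92 tilt 0.04 F [ 0.83 -0.44  0.62] w 0.999 q6 -0.59
d [-0.0005  0.0026  0.0965] rv [-0.0005  0.0004  0.0013]
time: 3.2
tool_pos: [0.511, -0.2914, 0.0574]
tool_rot: [0.0, 1.0, -0.025, 0.001]
contact_force: [0.6, -0.7, 0.6]
gripper_width: 0.993

t 3.2 p [ 0.511  -0.2914  0.0574] yaw -2.88 tilt 0.07 F [ 0.58 -0.66  0.6 ] w 0.993 q6 -0.59
d [-0.0012  0.0023  0.0024] rv [ 0.0007 -0.0011  0.002 ]
```

```bash
python3 -m handwheel '[{"dx":-0.001,"dy":0.0023,"dz":0.001,"ax":0,"ay":0,"az":0},{"dx":-0.001,"dy":0.0023,"dz":0.002,"ax":0,"ay":0,"az":0}]'; echo; python3 -m handwheel '[{"dx":0,"dy":0,"dz":0,"ax":0,"ay":0,"az":0},{"dx":0,"dy":0,"dz":0,"ax":0,"ay":0,"az":0},{"dx":0,"dy":0,"dz":0,"ax":0,"ay":0,"az":0},{"dx":0,"dy":0,"dz":0,"ax":0,"ay":0,"az":0},{"dx":0,"dy":0,"dz":0,"ax":0,"ay":0,"az":0}]' 255; echo;python3 -m handwheel '[{"dx":0,"dy":0,"dz":0,"ax":0,"ay":0,"az":0},{"dx":0,"dy":0,"dz":0,"ax":0,"ay":0,"az":0},{"dx":0,"dy":0,"dz":0,"ax":0,"ay":0,"az":0},{"dx":0,"dy":0,"dz":0,"ax":0,"ay":0,"az":0},{"dx":0,"dy":0,"dz":0,"ax":0,"ay":0,"az":0}]' ; python3 go.py .5097 -.2937 .175 -3
```

```text
time: 3.45
tool_pos: [0.51, -0.2945, 0.0558]
tool_rot: [0.001, 1.0, -0.026, 0.001]
contact_force: [-0.1, -0.4, 0.1]
gripper_width: 1.0

time: 4.08
tool_pos: [0.5099, -0.2941, 0.055]
tool_rot: [0.0, 1.0, -0.026, 0.001]
contact_force: [1.5, 0.1, 3.2]
gripper_width: 0.271

time: 4.7
tool_pos: [0.5099, -0.2941, 0.055]
tool_rot: [0.0, 1.0, -0.026, 0.001]
contact_force: [2.1, -0.5, 4.8]
gripper_width: 0.277
t 4.7 p [ 0.5099 -0.2941  0.055 ] yaw -2.93 tilt 0.10 F [ 2.12 -0.45  4.78] w 0.277 q6 -0.60
d [-0.     -0.0003 -0.12  ] rv [ 0.0008 -0.0015  0.0013]
```

```bash
python3 -m handwheel '[{"dx":0,"dy":0,"dz":-0.01,"ax":0,"ay":0,"az":0},{"dx":0,"dy":0,"dz":-0.04,"ax":0,"ay":0,"az":0},{"dx":0,"dy":0,"dz":-0.08,"ax":0,"ay":0,"az":0},{"dx":0,"dy":0,"dz":-0.12,"ax":0,"ay":0,"az":0},{"dx":0,"dy":0,"dz":-0.135,"ax":0,"ay":0,"az":0}]'; echo; python3 -m handwheel '[{"dx":0,"dy":0,"dz":0,"ax":0,"ay":0,"az":0}]'; python3 go.py .5427 -.0475 .19 -37.7; python3 - <<'E'
from h import *
for n,(u,v) in(('scene',(236,195)),):
    f=grab(n); cv2.imwrite('pics/b_%s.png'%n,cv2.resize(f['image'][v-50:v+50,u-65:u+65],None,fx=6,fy=6,interpolation=cv2.INTER_CUBIC))
E
```

```text
time: 5.32
tool_pos: [0.5092, -0.2941, 0.1911]
tool_rot: [0.001, 1.0, -0.026, 0.0]
contact_force: [-0.5, -0.1, -2.0]
gripper_width: 0.273

time: 5.45
tool_pos: [0.5089, -0.2937, 0.1891]
tool_rot: [0.0, 1.0, -0.026, -0.0]
contact_force: [-0.4, -1.0, -4.3]
gripper_width: 0.269
t 5.45 p [ 0.5089 -0.2937  0.1891] yaw -2.93 tilt 0.02 F [-0.43 -0.99 -4.33] w 0.269 q6 -0.60
d [ 0.0211 -0.2476 -0.0009] rv [2.000e-04 3.000e-04 6.069e-01]
```

View pics/b_scene.png

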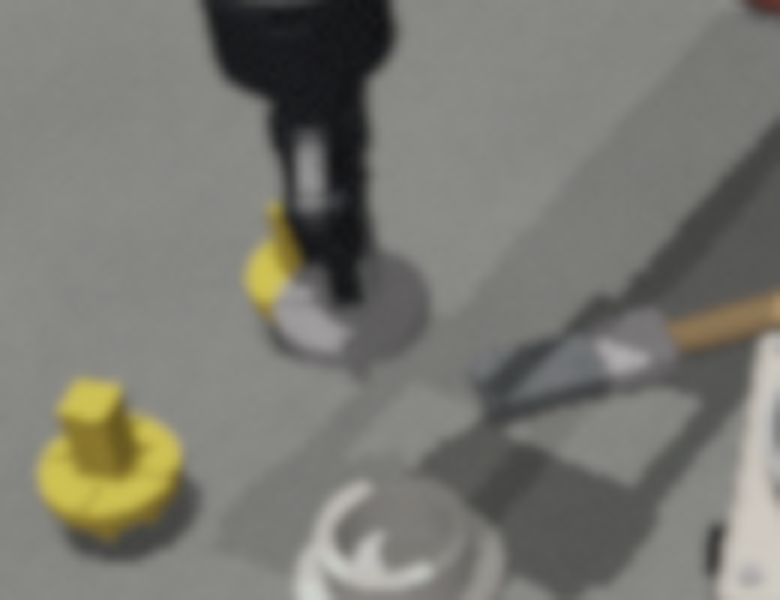

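```bash
python3 -m handwheel '[{"dx":0.004,"dy":-0.045,"dz":0,"ax":0,"ay":0,"az":0.11},{"dx":0.009,"dy":-0.1,"dz":0,"ax":0,"ay":0,"az":0.24},{"dx":0.013,"dy":-0.155,"dz":0,"ax":0,"ay":0,"az":0.38},{"dx":0.018,"dy":-0.21,"dz":0,"ax":0,"ay":0,"az":0.51},{"dx":0.021,"dy":-0.2475,"dz":0,"ax":0,"ay":0,"az":0.607}]'; echo; python3 -m handwheel '[{"dx":0,"dy":0,"dz":0,"ax":0,"ay":0,"az":0},{"dx":0,"dy":0,"dz":0,"ax":0,"ay":0,"az":0}]';python3 go.py .5427 -.0475 .19 -37.7; python3 - <<'E'
from h import *
for n,(u,v) in(('scene',(323,195)),('top',(311,181))):
    f=grab(n); cv2.imwrite('pics/c_%s.png'%n,cv2.resize(f['image'][v-50:v+50,u-65:u+65],None,fx=6,fy=6,interpolation=cv2.INTER_CUBIC))
E
```

```text
time: 6.12
tool_pos: [0.5411, -0.0451, 0.186]
tool_rot: [0.0, 0.946, -0.324, -0.003]
contact_force: [0.4, -0.9, -2.6]
gripper_width: 0.276

time: 6.38
tool_pos: [0.5417, -0.0477, 0.1872]
tool_rot: [0.0, 0.946, -0.323, -0.002]
contact_force: [-0.1, -0.1, -2.5]
gripper_width: 0.273
t 6.375 p [ 0.5417 -0.0477  0.1872] yaw -37.66 tilt 0.21 F [-0.11 -0.14 -2.53] w 0.273 q6 0.43
d [ 0.0006 -0.0008 -0.0029] rv [0.002  0.003  0.0007]
```

View pics/c_scene.png

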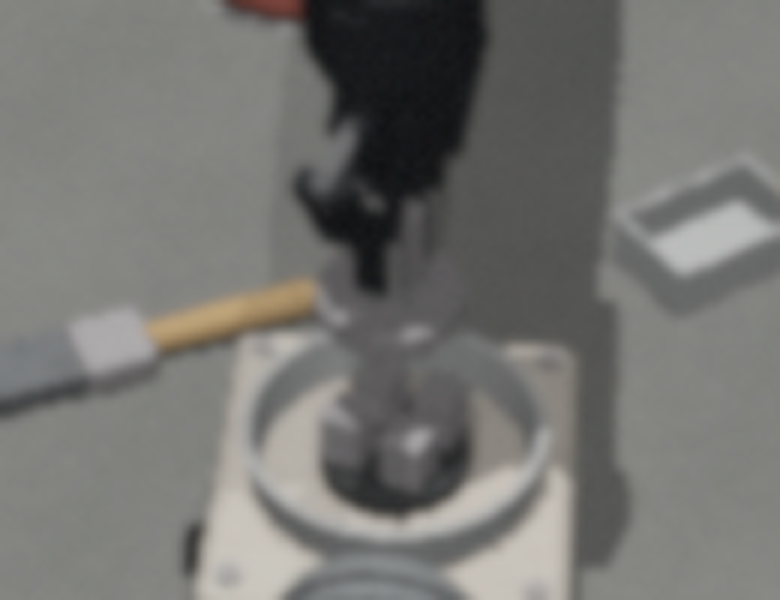

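View pics/c_top.png

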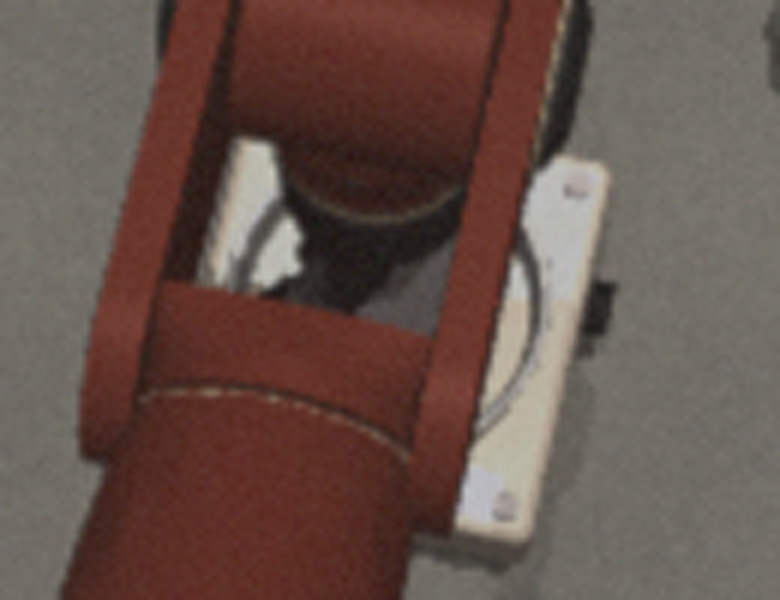

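```bash
python3 - <<'E'
from meas import *
f=load('scene');P=cloud(f)
c0=(.548,-.05)
m=(P[...,2]>.155)&(P[...,2]<.188)&(np.hypot(P[...,0]-c0[0],P[...,1]-c0[1])<.045)
vis=cv2.resize(f['image'][150:230,270:376],None,fx=6,fy=6,interpolation=cv2.INTER_NEAREST)
mm=cv2.resize(m[150:230,270:376].astype(np.uint8),None,fx=6,fy=6,interpolation=cv2.INTER_NEAREST)
ct,_=cv2.findContours(mm,0,1);cv2.drawContours(vis,ct,-1,(0,0,255),1);cv2.imwrite('pics/d.png',vis)
v,u=np.nonzero(m);print(u.min(),u.max(),v.min(),v.max())
for r in range(v.min(),v.max()+1): print(r,u[v==r].min(),u[v==r].max(),end='; ')
E
```

```text
311 335 187 204
187 314 331; 188 313 333; 189 312 334; 190 311 334; 191 311 335; 192 311 335; 193 311 335; 194 311 335; 195 311 335; 196 311 335; 197 311 335; 198 311 334; 199 312 334; 200 312 333; 201 313 332; 202 315 331; 203 316 329; 204 319 326;
```

View pics/d.png

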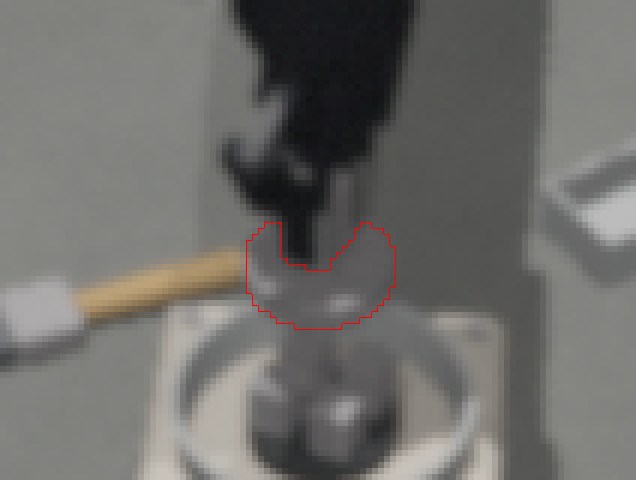

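```bash
python3 - <<'E'
from meas import *
from scipy.optimize import least_squares
f=load('scene')
def pix(p):
    d=q2R(f['rotation']).T@(p-np.array(f['xyz'])); K=f['K']; return np.array([K[0,2]+K[0,0]*d[0]/-d[2],K[1,2]+K[1,1]*d[1]/d[2]])
th=np.linspace(0,2*np.pi,721)
z0=.1872-.021
def box(c,z0=z0,zt=None):
    q=np.array([pix(np.array([c[0]+.034*np.cos(t),c[1]+.034*np.sin(t),z])) for t in th for z in(z0,z0+.012)])
    return np.array([q[:,0].min(),q[:,0].max(),q[:,1].max()])
for off in(-.5,0):
  m=np.array([311,336,205])-.5+ (0.5+off)
  r=least_squares(lambda c:box(c)-m,[.55,-.05]);print(off,r.x,r.fun)
# top row edge of rim for z check
E
```

```text
-0.5 [ 0.54440983 -0.04910216] [-0.2791689   0.2786863  -0.01663932]
0 [ 0.54649366 -0.04809455] [-0.29450128  0.2939919  -0.01755295]
```

```bash
python3 - <<'E'
from meas import *
f=load('scene');P=cloud(f);g=cv2.cvtColor(f['image'],cv2.COLOR_BGR2GRAY)
for r in range(193,216): print(r,P[r,321:326].mean(0).round(4),g[r,321:326].mean().round())
print('row 193 z', (P[193,309:338,2]*1000).round())
print(g[193,305:340]); print(g[196,305:340])
E
```

```text
193 [ 0.5623 -0.0519  0.1925] 70.0
194 [ 0.5623 -0.0519  0.189 ] 78.0
195 [ 0.5579 -0.0513  0.1813] 86.0
196 [ 0.5553 -0.0509  0.1753] 90.0
197 [ 0.5594 -0.0515  0.1756] 91.0
198 [ 0.5639 -0.0523  0.1762] 92.0
199 [ 0.5665 -0.0527  0.1751] 97.0
200 [ 0.5698 -0.0532  0.1745] 106.0
201 [ 0.5743 -0.0539  0.1752] 109.0
202 [ 0.5743 -0.054   0.1716] 101.0
203 [ 0.5747 -0.0541  0.1685] 94.0
204 [ 0.5756 -0.0542  0.1657] 92.0
205 [ 0.5311 -0.0471  0.1187] 93.0
206 [nan nan nan] 93.0
207 [ 0.5302 -0.047   0.1101] 91.0
208 [ 0.5342 -0.0477  0.1101] 90.0
209 [ 0.5345 -0.0477  0.1065] 87.0
210 [ 0.5349 -0.0478  0.1031] 85.0
211 [ 0.5332 -0.0476  0.0974] 83.0
212 [ 0.5358 -0.048   0.096 ] 83.0
213 [ 0.5331 -0.0476  0.0895] 84.0
214 [ 0.5449 -0.0495  0.0974] 87.0
215 [ 0.5521 -0.0507  0.1008] 88.0
row 193 z [ 14.  16. 175. 177. 175. 177. 174. 176. 179. 194. 194. 198. 196. 196.
 194. 191. 185. 182. 177. 176. 175. 175. 177. 174. 177. 172. 177.  -3.
  -4.]
[148 147 146 148 145 139 127 109  95  91  90  86  73  61  51  46  47  63
  79  82  81  83  87  90  90  91  92  91  91  91  88  86  84  84  84]
[130 125 120 114 107 111 124 130 125 119 112 102  97  92  90  89  90  91
  91  90  88  89  90  91  91  91  92  91  89  86  81  84  83  84  85]
```

```bash
python3 go.py .5427 -.0475 .166 -37.7; python3 -m handwheel '[{"dx":0.001,"dy":0,"dz":0.01,"ax":0,"ay":0,"az":0},{"dx":0.001,"dy":0,"dz":0.02,"ax":0,"ay":0,"az":0},{"dx":0.001,"dy":0,"dz":0.02,"ax":0,"ay":0,"az":0}]';python3 go.py .5427 -.0475 .166 -37.7; python3 - <<'E'
from h import *
for n,(u,v) in(('scene',(323,205)),('top',(311,181))):
    f=grab(n); cv2.imwrite('pics/e_%s.png'%n,cv2.resize(f['image'][v-30:v+30,u-40:u+40],None,fx=10,fy=10,interpolation=cv2.INTER_CUBIC))
E
```

```text
t 6.475 p [ 0.5422 -0.0485  0.1881] yaw -37.75 tilt 0.12 F [ 0.31  0.22 -2.68] w 0.276 q6 0.43
d [-0.0002 -0.0011  0.0221] rv [ 0.0012  0.0017 -0.001 ]
time: 6.85
tool_pos: [0.5425, -0.0484, 0.1674]
tool_rot: [0.0, 0.946, -0.323, -0.002]
contact_force: [-0.7, 0.1, -2.4]
gripper_width: 0.275
t 6.85 p [ 0.5425 -0.0484  0.1674] yaw -37.73 tilt 0.19 F [-0.68  0.05 -2.37] w 0.275 q6 0.43
d [-0.0004 -0.0008  0.0014] rv [ 0.0014  0.003  -0.0006]
```

View pics/e_scene.png

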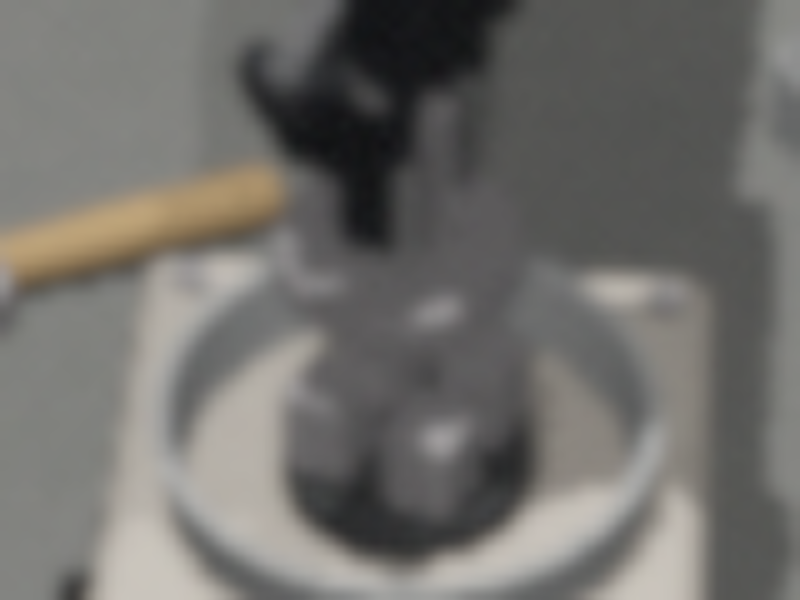

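```bash
python3 - <<'E'
from meas import *
from scipy.optimize import least_squares
for n in('scene','top'):
    f=load(n);P=cloud(f)
    r=np.hypot(P[...,0]-.545,P[...,1]+.048)
    m=(r>.055)&(r<.09)&(P[...,2]>.085)&(P[...,2]<.108)
    Q=P[m]; s=least_squares(lambda c:np.hypot(Q[:,0]-c[0],Q[:,1]-c[1])-c[2],[.545,-.048,.07],loss='soft_l1',f_scale=.002)
    a=np.degrees(np.arctan2(Q[:,1]-s.x[1],Q[:,0]-s.x[0]));print(n,'ring',s.x.round(4),len(Q),'z',np.median(Q[:,2]),np.histogram(a,12,(-180,180))[0])
f=load('scene');P=cloud(f)
Z=P[...,2]
sub=Z[183:226,305:342];v=np.clip((sub-.06)/(.2-.06)*255,0,255);v[np.isnan(v)]=0
dm=f['z_map'][183:226,305:342]; 
dd=np.clip((dm-dm[dm>0].min())/.25*255,0,255).astype(np.uint8)
cv2.imwrite('pics/z.png',cv2.resize(cv2.applyColorMap(v.astype(np.uint8),cv2.COLORMAP_JET),None,fx=14,fy=14,interpolation=cv2.INTER_NEAREST))
for rr in range(200,226): print(rr,' '.join('%4.0f'%(x*1000) if x==x else ' nan' for x in Z[rr,310:338]))
E
```

```text
scene ring [ 0.55   -0.0492  0.0682] 334 z 0.09321578567588734 [10 36 26 22 37 49 41 31 22 31 29  0]
top ring [ 0.5416 -0.0471  0.0683] 148 z 0.095575900915148 [ 0 25 32 34  1  0  0 25 31  0  0  0]
200   -1  155  154  157  155  155  155  155  155  157  164  170  167  168  166  160  154  157  159  156  155  155  156  157  154  150   -3   -2
201   93  155  153  154  155  155  160  155  156  158  157  156  158  157  160  157  156  157  152  156  157  159  159  157  156  149   96   96
202   93  155  154  156  156  156  154  156  157  157  160  156  154  156  156  156  156  155  158  157  156  154  155  159  151  145   94   96
203   90  153  152  154  157  155  160  158  158  159  158  157  154  153  159  153  156  157  155  155  157  156  156  156  151   90   89   94
204   88  146  151  156  153  155  155  156  157  154  154  156  158  156  156  155  159  157  157  153  155  157  157  153  148   81   84   85
205   87   80  147  155  154  155  154  156  158  156  155  156  153  157  154  155  154  156  156  157  156  153  152  148   78   80   82   87
206   82   80   79  147  150  151  155
[... 2141 characters left out ...]
  87   86   88   90   93   92   83   84   99  102  103  103  104  nan  109  103  nan   93   85   85   82   81   79   81   71
222   65   77   80   81   83   85   84   89   81   83   83   94   91   99   98  101  103  104  104   92   88   84   79   81   80   77   75   69
223   66   73   79   76   82   80   82   84   83   82   81   90   91   91   96   94  101   99   97  nan   86   78   80   81   81   79   66   69
224   64   68   78   80   79   79   78   81   81   82   82   88   90   90   91   90   92   97   92   83   81   82   77   82   81   76   68   70
225   67   63   74   81   80   83   77   79   78   80   79   81   86   85   87   88   90   93   88   84   80   79   78   82   79   71   69   68
```

View pics/z.png

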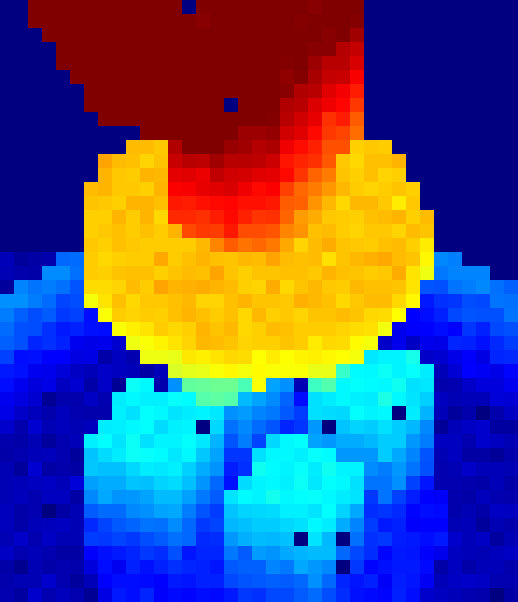

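```bash
python3 - <<'E'
from meas import *
from scipy.optimize import least_squares
f=load('scene');P=cloud(f);Z=P[...,2]
def fitdisc(z0):
    m=(Z>z0-.004)&(Z<z0+.016)&(np.hypot(P[...,0]-.545,P[...,1]+.048)<.05)
    # boundary rows->cloud: rim side points: lowest pixel in each column; top rim pts: leftmost/rightmost
    v,u=np.nonzero(m);Q=[]
    for c in np.unique(u): 
        r=v[u==c].max(); Q.append((c,r+.5,))
    Q=np.array([onplane(f,c,r,z0)[:2] for c,r in Q if 312<=c<=334])
    s=least_squares(lambda c:np.hypot(Q[:,0]-c[0],Q[:,1]-c[1])-.034,[.545,-.048],loss='soft_l1',f_scale=.002);return s.x,np.round(s.fun*1000,1)
print(fitdisc(.1464))
# hub front square & left square tops: threshold depth z>.1055
m=(Z>.1065)&(Z<.118)&(np.hypot(P[...,0]-.55,P[...,1]+.049)<.045)
v,u=np.nonzero(m)
k=(v>=212)&(u>=321)&(u<=331)&((v>=214))
k&=~((u>=329)&(v<216))
Q=np.array([onplane(f,a,b,.114)[:2] for a,b in zip(u[k],v[k])]);print('front sq',Q.mean(0),len(Q),cv2.minAreaRect((Q*1000).astype(np.float32)))
k=(u<=320)&(v>=210)
Q=np.array([onplane(f,a,b,.114)[:2] for a,b in zip(u[k],v[k])]);print('left sq',Q.mean(0),len(Q))
E
```

```text
(array([ 0.54410584, -0.05046647]), array([-0.9, -0.9, -0.2,  1.1, -0.4,  1.8,  0.8, -0. , -0.7, -1.1, -1.3,
        2.5, -1.1, -0.6,  0. ,  0.8,  1.8, -0.3,  1.2, -0.2, -0.9, -0.9,
       -0.3]))
front sq [ 0.57487689 -0.04649565] 49 ((575.0374145507812, -46.97665786743164), (22.118335723876953, 21.84286117553711), 45.3681526184082)
left sq [ 0.55550391 -0.07188603] 46
```

```bash
python3 - <<'E'
from meas import *
f=load('top');P=cloud(f);Z=P[...,2]
m=(Z>.15)&(Z<.168)&(np.hypot(P[...,0]-.545,P[...,1]+.048)<.06)
v,u=np.nonzero(m);print(len(u),u.min(),u.max(),v.min(),v.max())
print(P[m][:,:].min(0),P[m].max(0),np.median(Z[m]))
vis=f['image'].copy();vis[m]=(0,0,255)
cv2.imwrite('pics/t.png',cv2.resize(np.hstack([f['image'][150:210,270:350],vis[150:210,270:350]]),None,fx=5,fy=5,interpolation=cv2.INTER_NEAREST))
Q=P[m];r=np.hypot(Q[:,0]-.5425,Q[:,1]+.0484);print(np.sort(r)[-10:])
k=np.argsort(-r)[:10];print(np.c_[Q[k],u[k],v[k]].round(4))
E
```

```text
98 306 321 173 187
[ 0.51032194 -0.07504272  0.15200825] [ 0.54620513 -0.03734967  0.16789348] 0.15841589744482476
[0.03100981 0.03115293 0.03122481 0.03139257 0.03227438 0.03261111
 0.03372075 0.03496502 0.03619735 0.03718737]
[[ 5.103e-01 -6.700e-02  1.583e-01  3.180e+02  1.870e+02]
 [ 5.115e-01 -6.700e-02  1.648e-01  3.180e+02  1.860e+02]
 [ 5.115e-01 -6.460e-02  1.530e-01  3.170e+02  1.870e+02]
 [ 5.129e-01 -6.460e-02  1.582e-01  3.170e+02  1.860e+02]
 [ 5.158e-01 -6.710e-02  1.565e-01  3.180e+02  1.850e+02]
 [ 5.133e-01 -6.210e-02  1.567e-01  3.160e+02  1.860e+02]
 [ 5.156e-01 -6.460e-02  1.575e-01  3.170e+02  1.850e+02]
 [ 5.134e-01 -5.960e-02  1.565e-01  3.150e+02  1.860e+02]
 [ 5.197e-01 -6.960e-02  1.617e-01  3.190e+02  1.830e+02]
 [ 5.147e-01 -6.210e-02  1.619e-01  3.160e+02  1.850e+02]]
```

View pics/t.png

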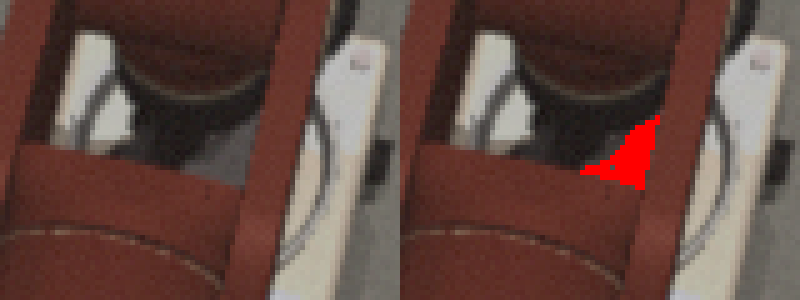

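```bash
python3 go.py .5495 -.048 .167 -37.7
```

```text
t 6.95 p [ 0.5434 -0.0484  0.1689] yaw -37.71 tilt 0.04 F [ 0.96  0.69 -2.32] w 0.278 q6 0.43
d [ 0.0046 -0.004   0.0019] rv [ 0.0003  0.0006 -0.0002]
```

```bash
python3 -m handwheel '[{"dx":0.0022,"dy":-0.002,"dz":0,"ax":0,"ay":0,"az":0},{"dx":0.0045,"dy":-0.0038,"dz":0.001,"ax":0,"ay":0,"az":0},{"dx":0.0045,"dy":-0.0038,"dz":0.001,"ax":0,"ay":0,"az":0},{"dx":0.0045,"dy":-0.0038,"dz":0.001,"ax":0,"ay":0,"az":0}]';python3 go.py .5495 -.048 .166 -37.7; cat > rel.py <<'E'
from meas import *
from scipy.optimize import least_squares
s=manip.state();f=grab('scene');P=cloud(f);Z=P[...,2]
z0=s['tool_pos'][2]-.021
m=(Z>z0-.005)&(Z<z0+.016)&(np.hypot(P[...,0]-.55,P[...,1]+.048)<.05)
v,u=np.nonzero(m);print('disc cols',u.min(),u.max(),'maxrow',v.max(),'ztop',np.median(Z[(Z>z0+.006)&m]))
Q=np.array([onplane(f,c,v[u==c].max()+.5,z0)[:2] for c in np.unique(u) if u.min()<c<u.max()])
r=least_squares(lambda c:np.hypot(Q[:,0]-c[0],Q[:,1]-c[1])-.034,[.545,-.048],loss='soft_l1',f_scale=.002);print('disc',r.x,'tool',s['tool_pos'])
for rr in range(200,222): print(rr,' '.join('%4.0f'%(x*1000) if x==x else ' nan' for x in Z[rr,310:338]))
E
python3 rel.py
```

```text
time: 7.45
tool_pos: [0.5496, -0.048, 0.1684]
tool_rot: [0.0, 0.946, -0.323, 0.0]
contact_force: [0.3, -0.2, -2.4]
gripper_width: 0.274
t 7.45 p [ 0.5496 -0.048   0.1684] yaw -37.69 tilt 0.00 F [ 0.33 -0.19 -2.35] w 0.274 q6 0.44
d [-0.      0.0001  0.0024] rv [ 0.     -0.0001  0.0002]
disc cols 311 335 maxrow 211 ztop 0.15703337813974055
disc [ 0.55186614 -0.04972358] tool [ 0.54955235 -0.04796518  0.16837373]
200   -4  159  159  159  158  158  158  155  173  179  175  180  178  177  176  174  166  161  156  157  158  157  157  155  156  156   -3   -3
201   92  159  158  157  158  156  157  157  155  170  173  172  175  169  170  168  163  157  161  157  156  158  161  159  157  154   94   96
202   92  154  154  157  156  157  152  159  157  156  157  158  163  167  168  161  159  157  158  159  158  159  158  157  158  158   88   95
203   90  154  157  157  156  158  155  158  160  159  157  157  157  158  159  159  158  157  157  155  158  159  157  160  160  156   91   93
204   88  147  155  158  154  160  157  155  157  156  158  157  156  153  156  156  155  155  156  159  158 
[... 1782 characters left out ...]
 104   99  105  107  106  102  100   93   81  110  107  110  112  112  114  112  112  109   92   94   94   87   82   67   66
218   68   93   97   98   98  104  100  106  101   92   92  112  114  112  110  113  115  110  112  111  103   90   88   90   85   82   81   66
219   67   90   93   96   98   95  102  100   95   87   84  105  107  113  111  111  110  113  112  109  101   83   87   85   78   80   79   69
220   66   86   89   89   88   93   96   98   90   87   83  101  101  106  107  109  112  107  106  103   96   83   83   80   78   79   81   67
221   67   84   82   85   87   91   91   92   86   83   83   99  101  103  101  105  104  108  104  101   92   82   81   80   83   82   77   68
```

```bash
python3 -m handwheel '[{"dx":0,"dy":0,"dz":0.003,"ax":0,"ay":0,"az":0},{"dx":0,"dy":0,"dz":0.005,"ax":0,"ay":0,"az":0},{"dx":0,"dy":0,"dz":0.007,"ax":0,"ay":0,"az":0},{"dx":0,"dy":0,"dz":0.008,"ax":0,"ay":0,"az":0}]';python3 go.py .5495 -.048 .135 -37.7
```

```text
time: 8.0
tool_pos: [0.5493, -0.048, 0.16]
tool_rot: [0.0, 0.946, -0.323, -0.0]
contact_force: [-0.6, 0.3, -3.0]
gripper_width: 0.277
t 8.0 p [ 0.5493 -0.048   0.16  ] yaw -37.70 tilt 0.02 F [-0.57  0.3  -3.  ] w 0.277 q6 0.44
d [ 0.0001 -0.0001  0.025 ] rv [0.0002 0.0004 0.    ]
```

```bash
python3 -m handwheel '[{"dx":0,"dy":0,"dz":0.001,"ax":0,"ay":0,"az":0},{"dx":0,"dy":0,"dz":0.002,"ax":0,"ay":0,"az":0},{"dx":0,"dy":0,"dz":0.003,"ax":0,"ay":0,"az":0},{"dx":0,"dy":0,"dz":0.003,"ax":0,"ay":0,"az":0}]';python3 go.py .5495 -.048 .135 -37.7;  python3 -m handwheel '[{"dx":0,"dy":0,"dz":0.001,"ax":0,"ay":0,"az":0},{"dx":0,"dy":0,"dz":0.002,"ax":0,"ay":0,"az":0},{"dx":0,"dy":0,"dz":0.003,"ax":0,"ay":0,"az":0}]';python3 go.py .5495 -.048 .135 -37.7
```

```text
time: 8.5
tool_pos: [0.5495, -0.048, 0.1575]
tool_rot: [-0.0, 0.946, -0.323, 0.0]
contact_force: [0.2, -0.1, -1.5]
gripper_width: 0.276
t 8.5 p [ 0.5495 -0.048   0.1575] yaw -37.70 tilt 0.01 F [ 0.21 -0.15 -1.48] w 0.276 q6 0.44
d [-0.      0.      0.0225] rv [-0.0001  0.      0.    ]
time: 8.88
tool_pos: [0.5498, -0.048, 0.1558]
tool_rot: [-0.0, 0.946, -0.323, 0.0]
contact_force: [-3.6, 1.1, 6.6]
gripper_width: 0.274
t 8.875 p [ 0.5498 -0.048   0.1558] yaw -37.70 tilt 0.04 F [-3.64  1.11  6.61] w 0.274 q6 0.44
d [-0.0003  0.0002  0.0208] rv [-0.0003 -0.0006  0.    ]
```

```bash
python3 -m handwheel '[{"dx":-0.001,"dy":0.0004,"dz":0,"ax":0,"ay":0,"az":0},{"dx":-0.001,"dy":0.0004,"dz":0,"ax":0,"ay":0,"az":0}]';python3 go.py .5495 -.048 .135 -37.7; python3 -c "
from h import *
print(manip.state()['ft_torque'])"
```

```text
time: 9.12
tool_pos: [0.5493, -0.0477, 0.1562]
tool_rot: [-0.0, 0.946, -0.323, 0.001]
contact_force: [-1.8, 1.3, 6.2]
gripper_width: 0.275
t 9.125 p [ 0.5493 -0.0477  0.1562] yaw -37.69 tilt 0.13 F [-1.78  1.33  6.21] w 0.275 q6 0.44
d [0.0003 0.0002 0.0212] rv [-0.0014 -0.0018  0.0001]
[0.27513934 0.4883125  0.00984998]
```

```bash
python3 -m handwheel '[{"dx":-0.001,"dy":0,"dz":0,"ax":0,"ay":0,"az":0},{"dx":-0.001,"dy":0,"dz":0,"ax":0,"ay":0,"az":0}]';python3 go.py .5495 -.048 .135 -37.7;python3 -m handwheel '[{"dx":0,"dy":0,"dz":0.001,"ax":0,"ay":0,"az":0},{"dx":0,"dy":0,"dz":0.001,"ax":0,"ay":0,"az":0}]';python3 go.py .5495 -.048 .135 -37.7; python3 -c "
from h import *
print(manip.state()['ft_torque'])"; python3 rel.py
```

```text
time: 9.38
tool_pos: [0.5489, -0.0473, 0.1561]
tool_rot: [-0.0, 0.946, -0.323, 0.002]
contact_force: [-1.1, -0.1, 5.7]
gripper_width: 0.275
t 9.375 p [ 0.5489 -0.0473  0.1561] yaw -37.70 tilt 0.21 F [-1.11 -0.09  5.69] w 0.275 q6 0.44
d [0.0008 0.0002 0.0211] rv [-0.0016 -0.0032 -0.    ]
time: 9.62
tool_pos: [0.5489, -0.0474, 0.1552]
tool_rot: [-0.0, 0.946, -0.323, 0.002]
contact_force: [-1.4, 0.4, 5.7]
gripper_width: 0.276
t 9.625 p [ 0.5489 -0.0474  0.1552] yaw -37.71 tilt 0.20 F [-1.37  0.38  5.68] w 0.276 q6 0.44
d [0.0008 0.0002 0.0202] rv [-0.0016 -0.0031 -0.0001]
[ 0.19281363  0.17245641 -0.05667123]
disc cols 311 335 maxrow 214 ztop 0.14366067437535585
disc [ 0.55051703 -0.04883578] tool [ 0.54893678 -0.0473604   0.15516119]
200   -2   -3  144  145  143  147  145  149  175  174  177  182  177  174  177  171  166  159  156  153  143  145  141  144  144   94   -2   -2
201   95   94  144  144  142  144  145  141  172  172  174  172  175  172  173  165  164  159  153  147  143  143  142  145  144  142   95   97
202   94   91  144  144  141  146  141  142  167  167  164  172  170 
[... 2110 characters left out ...]
 104  106  104  107  111  101  100   90   82  113  109  110  112  112  109  108  111  108   92   95   93   86   81   68   66
218   69   92   96   98  100  105  101  102   99   94   87  109  109  110  112  109  110  110  111  112  103   90   90   91   81   78   80   65
219   67   91   92   92   92   96   97   99   93   89   88  104  106  109  109  112  111  110  110  106  101   86   85   86   84   78   78   64
220   69   85   89   95   91   94   94   98   92   86   84  100  104  108  109  108  109  110  109  102   97   80   82   81   80   80   75   65
221   65   82   85   87   86   88   90   92   88   85   84   96  101  103  104  102  105  108  104   97   94   82   81   79   76   77   77   69
```

```bash
python3 -m handwheel '[{"dx":-0.0005,"dy":0.0002,"dz":0.001,"ax":0,"ay":0,"az":0},{"dx":-0.0005,"dy":0.0002,"dz":0.002,"ax":0,"ay":0,"az":0},{"dx":-0.0005,"dy":0.0002,"dz":0.003,"ax":0,"ay":0,"az":0}]';python3 go.py .5495 -.048 .135 -37.7;python3 -c "
from h import *
print(manip.state()['ft_torque'])"
```

```text
time: 10.05
tool_pos: [0.5464, -0.0469, 0.149]
tool_rot: [0.0, 0.946, -0.323, -0.001]
contact_force: [-0.2, -0.2, -2.4]
gripper_width: 0.274
t 10.05 p [ 0.5464 -0.0469  0.149 ] yaw -37.70 tilt 0.11 F [-0.2  -0.25 -2.4 ] w 0.274 q6 0.44
d [ 0.0031 -0.001   0.014 ] rv [ 0.0009  0.0016 -0.0001]
[0.01929002 0.0513336  0.01837722]
```

```bash
python3 -m handwheel '[{"dx":0,"dy":0,"dz":0.003,"ax":0,"ay":0,"az":0},{"dx":0,"dy":0,"dz":0.006,"ax":0,"ay":0,"az":0},{"dx":0,"dy":0,"dz":0.009,"ax":0,"ay":0,"az":0},{"dx":0,"dy":0,"dz":0.011,"ax":0,"ay":0,"az":0},{"dx":0,"dy":0,"dz":0.011,"ax":0,"ay":0,"az":0}]';python3 go.py .5464 -.047 .135 -37.7;python3 -c "
from h import *
print(manip.state()['ft_torque'])"
```

```text
time: 10.68
tool_pos: [0.547, -0.0469, 0.139]
tool_rot: [0.0, 0.946, -0.323, -0.0]
contact_force: [0.2, -0.2, -2.6]
gripper_width: 0.276
t 10.675 p [ 0.547  -0.0469  0.139 ] yaw -37.70 tilt 0.03 F [ 0.19 -0.19 -2.6 ] w 0.276 q6 0.44
d [-0.0004  0.0004  0.004 ] rv [ 0.0002  0.0004 -0.    ]
[-0.02111673 -0.02308253 -0.02167902]
```

```bash
python3 -m handwheel '[{"dx":0,"dy":0,"dz":0.001,"ax":0,"ay":0,"az":0},{"dx":0,"dy":0,"dz":0.002,"ax":0,"ay":0,"az":0},{"dx":0,"dy":0,"dz":0.003,"ax":0,"ay":0,"az":0},{"dx":0,"dy":0,"dz":0.004,"ax":0,"ay":0,"az":0},{"dx":0,"dy":0,"dz":0.004,"ax":0,"ay":0,"az":0}]';python3 go.py .547 -.047 .135 -37.7; python3 -m handwheel '[{"dx":0,"dy":0,"dz":0.001,"ax":0,"ay":0,"az":0},{"dx":0,"dy":0,"dz":0.002,"ax":0,"ay":0,"az":0},{"dx":0,"dy":0,"dz":0.002,"ax":0,"ay":0,"az":0}]';python3 go.py .547 -.047 .135 -37.7
```

```text
time: 11.3
tool_pos: [0.547, -0.047, 0.1352]
tool_rot: [0.0, 0.946, -0.323, -0.0]
contact_force: [0.7, -1.2, -3.0]
gripper_width: 0.274
t 11.3 p [ 0.547  -0.047   0.1352] yaw -37.70 tilt 0.02 F [ 0.7  -1.22 -3.  ] w 0.274 q6 0.44
d [-0.      0.0001  0.0002] rv [ 0.0001  0.0002 -0.0001]
time: 11.68
tool_pos: [0.5474, -0.047, 0.1348]
tool_rot: [0.0, 0.946, -0.323, 0.0]
contact_force: [-3.8, 1.5, 6.8]
gripper_width: 0.271
t 11.675 p [ 0.5474 -0.047   0.1348] yaw -37.69 tilt 0.01 F [-3.8   1.47  6.75] w 0.271 q6 0.44
d [-0.0003  0.0002 -0.0002] rv [-0.     -0.0002  0.0001]
```

```bash
python3 -m handwheel '[{"dx":-0.0005,"dy":0.0002,"dz":0.002,"ax":0,"ay":0,"az":0},{"dx":-0.0005,"dy":0.0002,"dz":0.004,"ax":0,"ay":0,"az":0},{"dx":-0.0005,"dy":0.0002,"dz":0.006,"ax":0,"ay":0,"az":0},{"dx":-0.0005,"dy":0.0002,"dz":0.006,"ax":0,"ay":0,"az":0}]';python3 go.py .547 -.047 .125 -37.7; python3 rel.py | head -2
```

```text
time: 12.18
tool_pos: [0.5474, -0.047, 0.1298]
tool_rot: [0.0, 0.946, -0.323, 0.001]
contact_force: [-5.0, 1.5, 9.9]
gripper_width: 0.271
t 12.175 p [ 0.5474 -0.047   0.1298] yaw -37.70 tilt 0.08 F [-5.03  1.5   9.87] w 0.271 q6 0.44
d [-0.0003  0.0002  0.0048] rv [-0.0004 -0.0013  0.0001]
disc cols 311 335 maxrow 222 ztop 0.11853464444627004
disc [ 0.55017618 -0.04834281] tool [ 0.54735922 -0.04697382  0.12983137]
```

```bash
python3 -m handwheel '[{"dx":-0.0005,"dy":0.0002,"dz":0.002,"ax":0,"ay":0,"az":0},{"dx":-0.0005,"dy":0.0002,"dz":0.004,"ax":0,"ay":0,"az":0},{"dx":-0.0005,"dy":0.0002,"dz":0.005,"ax":0,"ay":0,"az":0},{"dx":-0.0005,"dy":0.0002,"dz":0.005,"ax":0,"ay":0,"az":0}]';python3 go.py .547 -.047 .125 -37.7; python3 rel.py | head -2
```

```text
time: 12.72
tool_pos: [0.5473, -0.0469, 0.1259]
tool_rot: [-0.0, 0.946, -0.323, 0.001]
contact_force: [-6.6, 0.2, 12.7]
gripper_width: 0.274
t 12.725 p [ 0.5473 -0.0469  0.1259] yaw -37.69 tilt 0.14 F [-6.57  0.19 12.69] w 0.274 q6 0.44
d [-0.0002  0.0003  0.0009] rv [-0.0008 -0.0023  0.0002]
disc cols 311 335 maxrow 222 ztop 0.11439047174334105
disc [ 0.55008701 -0.04889135] tool [ 0.54732812 -0.04693768  0.1258522 ]
```

```bash
python3 -m handwheel '[{"dx":-0.0005,"dy":0.0003,"dz":0.001,"ax":0,"ay":0,"az":0},{"dx":-0.0005,"dy":0.0003,"dz":0.002,"ax":0,"ay":0,"az":0},{"dx":-0.0005,"dy":0.0003,"dz":0.002,"ax":0,"ay":0,"az":0},{"dx":-0.0005,"dy":0.0003,"dz":0.002,"ax":0,"ay":0,"az":0}]';python3 go.py .547 -.047 .125 -37.7; python3 rel.py | head -2;python3 - <<'E'
from h import *
f=load('scene'); cv2.imwrite('pics/f.png',cv2.resize(f['image'][165:245,270:376],None,fx=7,fy=7,interpolation=cv2.INTER_CUBIC))
E
```

```text
time: 13.28
tool_pos: [0.5473, -0.047, 0.1249]
tool_rot: [-0.0, 0.946, -0.323, 0.002]
contact_force: [-5.2, 0.6, 15.4]
gripper_width: 0.271
t 13.275 p [ 0.5473 -0.047   0.1249] yaw -37.70 tilt 0.22 F [-5.21  0.63 15.37] w 0.271 q6 0.44
d [-0.0003  0.0002 -0.0001] rv [-0.0015 -0.0036  0.0001]
disc cols 312 335 maxrow 224 ztop 0.11341531129237942
disc [ 0.54991815 -0.04838545] tool [ 0.54733001 -0.04700759  0.12489583]
```

View pics/f.png

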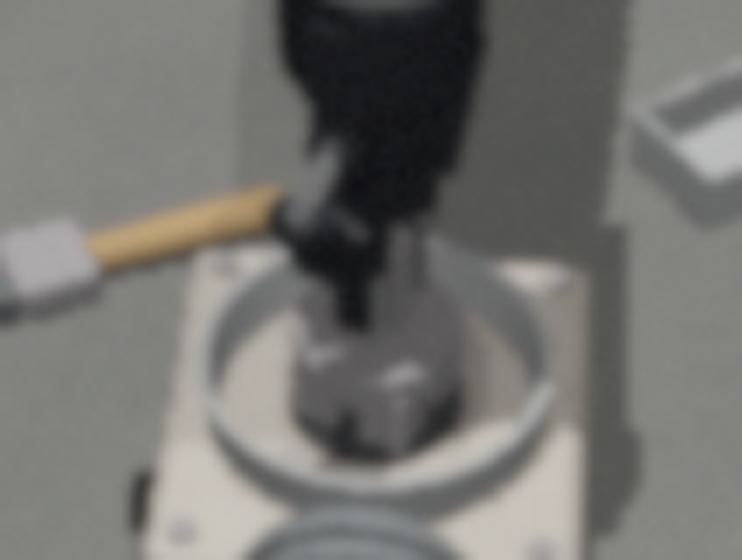

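```bash
python3 -m handwheel '[{"dx":0,"dy":0,"dz":0.0005,"ax":0,"ay":0,"az":0},{"dx":0,"dy":0,"dz":0.0005,"ax":0,"ay":0,"az":0},{"dx":0,"dy":0,"dz":0.0005,"ax":0,"ay":0,"az":0}]';python3 go.py .547 -.047 .125 -37.7; python3 -c "
from h import *
manip.job_done()"; python3 go.py .547 -.047 .125 -37.7
```

```text
time: 13.7
tool_pos: [0.5473, -0.047, 0.1248]
tool_rot: [-0.0, 0.946, -0.323, 0.002]
contact_force: [-7.3, 0.1, 17.7]
gripper_width: 0.273
t 13.7 p [ 0.5473 -0.047   0.1248] yaw -37.69 tilt 0.21 F [-7.3   0.05 17.74] w 0.273 q6 0.44
d [-0.0002  0.0002 -0.0002] rv [-0.0014 -0.0034  0.0002]
the job is handed in; nothing more can be done
the job is handed in; nothing more can be done
```

I took the square-grip rotor out of its stand and turned it about 35° so its foot lined up with the slots. I then meshed it in the drive hub, slid it home and pressed the drive down. The job was handed in at 13.7 s with the rotor still gripped and pressed; no verdict is reported.

**Last checks**
- **Depth:** the tool went down 10 mm from the seated height (0.1349 to 0.1248 m), so the drive is at or nearly at its stop.
- **Press force:** the arm read 17.7 N upward at the end, against about −2.5 N hanging free. That fits the stated spring force.
- **Rotor seating:** the disc top in the scene depth image stayed consistent with the tool height, so it did not slip in the fingers.
- **Tilt and grip:** the tool is tilted 0.2°, and the gripper is stopped on the 24 mm grip.

**What disagreed**
- The two cameras differed by about 8 mm in x. The hub position from the top view put the rotor about 5 mm short of where the foot finally dropped in (x ≈ 0.547 m). I corrected this by comparing rotor and hub within the scene image, then with the contact forces on the foot's taper.
- A sideways force of about 7 N in x remained at the end.

I did not measure the round-knob rotor or the other objects again at the end. The arm stayed above them throughout, and the brush and scoop, partly in view, did not appear to have moved.

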